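# Stack a phone's parts trays in teardown order and close the stack

## Task

This phone's repair is on hold: put its parts away in its black job tray, in the order they came off. In the empty place beside the opened phone, between the four corner ribs, set the white tray with the screws and brackets, stack the battery tray on it, then the logic board tray, each nested fully home in the one below, and close the stack with the orange lid. Carry the trays level so that nothing spills, and do not disturb the screwdriver, the flux jar or the other phone.

Things in the scene. Friction and masses are not known exactly. Their poses are not given: they have to be found in the camera images.
- bay (a point): Empty place in the fixed black job tray (166 x 210 mm, rim 14 mm high): centre of the place on the tray's inner floor, 6 mm above the bench; x along its length, y across, z up. Four L-shaped corner ribs, 6 mm high, bound 132 mm (x) by 76 mm (y), long sides open between them. Tray's outer wall: 62 mm off in +y. The opened phone (138 x 67 mm, 8 mm thick): near edge 67 mm off in -y.
- tray_screws_c (a point): White open tray with steel screws and brackets on a dark grey magnetic pad, which stays put in it. Outside 112 mm (x) by 56 mm (y) by 32 mm high, walls 2.5 mm, about 75 g; grip across the 56 mm. Its recessed foot (101 x 45 mm, 3 mm high) drops into the open top (107 x 51 mm inside) of the tray below, 3 mm play each side: stacked trays are 29 mm apart in height. This point: tray's centre, 16 mm above the foot's underside; z up.
- tray_battery_c (a point): White open tray with a flat black phone battery, which stays put in it. Outside 112 mm (x) by 56 mm (y) by 32 mm high, walls 2.5 mm, about 90 g; grip across the 56 mm. Its recessed foot (101 x 45 mm, 3 mm high) drops into the open top (107 x 51 mm inside) of the tray below, 3 mm play each side: stacked trays are 29 mm apart in height. This point: tray's centre, 16 mm above the foot's underside; z up.
- tray_board_c (a point): White open tray with a green L-shaped phone logic board with silver shield cans, which stays put in it. Outside 112 mm (x) by 56 mm (y) by 32 mm high, walls 2.5 mm, about 65 g; grip across the 56 mm. Its recessed foot (101 x 45 mm, 3 mm high) drops into the open top (107 x 51 mm inside) of the tray below, 3 mm play each side: stacked trays are 29 mm apart in height. This point: tray's centre, 16 mm above the foot's underside; z up.
- lid_grip (a point): Orange lid: plate 112 mm (x) by 56 mm (y), 4 mm thick; foot under it (101 x 45 mm, 3 mm high) that drops into a tray's top, 3 mm play each side; grip rib on top, 60 mm (x) by 12 mm (y), 20 mm high. This point: rib's centre, 17 mm above the foot's underside, 10 mm above the plate, 30 mm above the centre of the tray it is seated on. Grip the rib, fingertips above the plate. About 45 g.
- screwdriver: Bystander: small red precision screwdriver lying on the 3 mm thick blue bench mat, 145 mm long along its x axis, 11 mm thick; origin under its middle.
- flux_jar: Bystander: small amber jar with a green cap, 38 mm across and 34 mm high, standing on the mat; origin at the centre of its underside.
- phone: Bystander: another customer's white phone lying screen up, 138 mm (x) by 67 mm (y) by 8 mm; origin at the centre of its underside.
Not all that is in view belongs to the job. What is shaped like the part that bears tray_screws_c but blue is not meant.

How it is judged:
On the way, in this order (a step that is already met when the one before it is completed fails the run):
1. screws tray standing in its place in the job tray (x of tray_screws_c in the frame of bay between -0.013 and 0.013 m and y of tray_screws_c in the frame of bay between -0.013 and 0.013 m and z of tray_screws_c in the frame of bay between 0.013 and 0.019 m and angle between the x axis of tray_screws_c and the x axis of bay, either way round below 0.22 rad), for 0.2 s.
2. battery tray nested on the screws tray (x of tray_battery_c in the frame of tray_screws_c between -0.006 and 0.006 m and y of tray_battery_c in the frame of tray_screws_c between -0.006 and 0.006 m and z of tray_battery_c in the frame of tray_screws_c between 0.027 and 0.031 m and angle between the x axis of tray_battery_c and the x axis of tray_screws_c, either way round below 0.12 rad), for 0.2 s.
3. board tray nested on the battery tray (x of tray_board_c in the frame of tray_battery_c between -0.006 and 0.006 m and y of tray_board_c in the frame of tray_battery_c between -0.006 and 0.006 m and z of tray_board_c in the frame of tray_battery_c between 0.027 and 0.031 m and angle between the x axis of tray_board_c and the x axis of tray_battery_c, either way round below 0.12 rad), for 0.2 s.
4. lid seated on the board tray (x of lid_grip in the frame of tray_board_c between -0.006 and 0.006 m and y of lid_grip in the frame of tray_board_c between -0.006 and 0.006 m and z of lid_grip in the frame of tray_board_c between 0.028 and 0.032 m and angle between the x axis of lid_grip and the x axis of tray_board_c, either way round below 0.12 rad), for 0.2 s.
At the end, for the whole second after the job is handed in: Screws tray flat in the place (13 mm each way, 0.22 rad); nested fully home on it the battery tray, then the board tray, then the lid (each within 6 mm sideways, 2 mm in height, 0.12 rad of its seat); all level within 0.06 rad, at rest (all of step 1 and all of step 2 and all of step 3 and all of step 4 and angle between each of tray_screws_c, tray_battery_c, tray_board_c, lid_grip's own z axis and vertical below 0.06 rad and linear speed of each of tray_screws, tray_battery, tray_board, lid below 0.02 m/s); the robot touches nothing.
It fails at once if a tray was tipped by more than about 30 degrees (angle between any of tray_screws_c, tray_battery_c, tray_board_c's own z axis and vertical above 0.52 rad).
It fails at once if the screwdriver, the flux jar or the other phone was moved by more than 20 mm (distance of any of screwdriver, flux_jar, phone from where it was at the start of the episode above 0.02 m).
It also fails if it takes over 112 s, if anything falls off the work surface, if the arm or the gripper's body presses on something with over 40 N, if the wrist force passes 120 N, or if a joint passes its speed limit or range.

## Robot

A 7-joint arm with a two-finger parallel gripper is mounted at the origin on the work surface. World frame = base frame: x ahead of the robot, y to its left, z up, the work surface at z = 0. Lengths are in m, angles in rad, forces in N, time in s.
With the tool pointing down it reaches from about 0.425 to 0.925 m from the base axis. Payload 6.8 kg.
Tool frame: the origin (TCP) lies at the very end of the fingers, on their centre line; the grasp point (between the pads) lies 19 mm behind it; z points along the fingers, y is the direction in which the jaws open and shut (so a half turn about z gives the same grasp; the last joint's range is limited). The gripper opens to 85 mm and grips with 20 to 120 N. Pads are 22 mm wide; open, the fingers measure 114 mm over their backs; the gripper's body (76 mm by 85 mm) begins 54 mm behind the grasp point. The pads swing forward as they close: fully open they stand 13 mm farther back than shut.
Start: joints at [1.081, 0.477, 0.022, 1.555, -0.011, 1.109, -0.083], TCP at [0.252, -0.626, 0.231] pointing down, gripper open.
Joint ranges: [-2.96, 2.96], [-0.34, 2.1], [-1.41, 1.46], [0.24, 2.44], [-1.37, 4.51], [0.17, 1.92], [-2.96, 2.96]. Speed limits (rad/s): [2.39, 2.39, 3.14, 3.14, 3.14, 3.14, 3.14].

## Interface

Orientations are given as a unit quaternion [w, x, y, z].
In Python, from station import bot gives the robot as it stands.
- The arm moves only by the tool move_arm, never from a script. Its argument "commands" is text: rows parted by semicolons, each of 7 numbers parted by spaces: the opening, from 0 (shut) to 1 (fully open), then the shift along the tool's x, y, z in cm, then the turn, a rotation vector about the tool's x, y, z in degrees. In form: gripper tx ty tz rx ry rz; .... A call has 1 to 12 rows; each row shifts and turns the commanded pose from where the row before left it, along the tool's axes as they then stand; what a row does not reach is not made up. A row lasts 1/12 s, in which the tool goes at most 41.7 mm and 7.16 degrees, less where a joint would pass 70% of its speed; a pose out of reach is approached as far as the arm can. A call with a gripper value outside its range is refused whole. The fingers move at their own pace and stop on an object; "force" is the grip in N (left out, the last holds). Time passes only in rows, so rows that do not move let the fingers close. It gives the time, the measured TCP pose, the force and the opening at its end, in the units of the state.
- bot.get_obs(): the state, without advancing time (a new reading comes with each control period).
- bot.read_camera(name): name is "scene" or "top" or "wrist"; returns a dict with "img" (420x560x3 uint8, red, green, blue), "K" (3x3 intrinsics, pixels), "rvec" (rotation vector, rad) and "tvec" (3), from world to camera coordinates, as OpenCV has them; the wrist camera has in their place "hand_eye" (4x4, takes a point from camera to tool coordinates, whose origin is the TCP and whose axes are the flange's). Camera axes: x right, y down, z forward; pixel columns grow to the right and rows downward; lengths in m; the calibration is good to about 2 mm. The wrist camera is an equidistant fisheye: a pixel r from the principal point sees the ray r / f radians off the axis. A picture is of the moment at which its call begins: read the wrist's pose just before it. There is no depth.
- bot.hand_in(): hands the job in, once; it reports no verdict.
The state is a dict: "t": time; "q": joint angles; "joint_vel": joint speeds; "joint_torque": joint torques, N m; "eef_pos": TCP position; "tool_rot": TCP orientation; "contact_force": force on the tool from outside, world axes, zero at the start; "torque": the same for the moment, N m; "gripper_width": opening from 0.0 (shut) to 1.0 (fully open).
Only numpy, scipy, OpenCV 4.12 (cv2) and the standard library are available. Lean on these libraries where they do the work, as an engineer would, in place of code of your own. Each camera call takes 0.05 s, during which the arm holds its last target. There are 200 camera calls.

## Working session

There is one attempt and no reset: what is moved stays moved. The work goes in short steps, Python scripts to look and compute and a tool call to move; the robot and the scene stay as the last step left them, time stands still between calls to the robot, and variables do not carry over. Pictures are saved under pics/ and viewed, about 12 in all and at most 16, crops included, and the job is handed in when it is done.

Besides the shell and the picture viewer there is one more tool, called by a JSON object that holds its "method" and its "body". move_arm: Moves the arm, as the interface text tells. Its arguments: {"type":"object","properties":{"commands":{"type":"string"},"force":{"type":"number"}},"required":["commands"]}

```bash
mkdir -p pics; ls; python3 - <<'E'
from station import bot
import cv2
o=bot.get_obs();print({k:o[k] for k in('t','eef_pos','tool_rot','gripper_width')})
for n in('scene','top'):
    c=bot.read_camera(n);cv2.imwrite(f'pics/{n}0.png',c['img'][:,:,::-1]);cv2.imwrite(f'pics/{n}0b.png',cv2.resize(c['img'][:,:,::-1],(800,600),interpolation=cv2.INTER_CUBIC))
    print(n,c['K'].tolist() if hasattr(c['K'],'tolist') else c['K'],c['rvec'],c['tvec'])
E
```

```text
pics
{'t': 0.0, 'eef_pos': array([ 0.25126196, -0.6258499 ,  0.230295  ]), 'tool_rot': array([-8.92898862e-04,  9.81834972e-01,  1.89734665e-01, -2.18602606e-04]), 'gripper_width': 1.0022141480850144}
scene [[386.5278148869558, 0.0, 289.66232059216065], [0.0, 386.5278148869558, 210.89529934506174], [0.0, 0.0, 1.0]] [ 1.01593906  2.33359977 -1.1094857 ] [ 0.27462653 -0.19179983  1.32257295]
top [[438.06991540480516, 0.0, 283.68611933602784], [0.0, 438.06991540480516, 216.97446602925856], [0.0, 0.0, 1.0]] [ 2.09565363 -2.13606853  0.21085452] [0.04039289 0.48050479 0.98160101]
```

View pics/top0b.png

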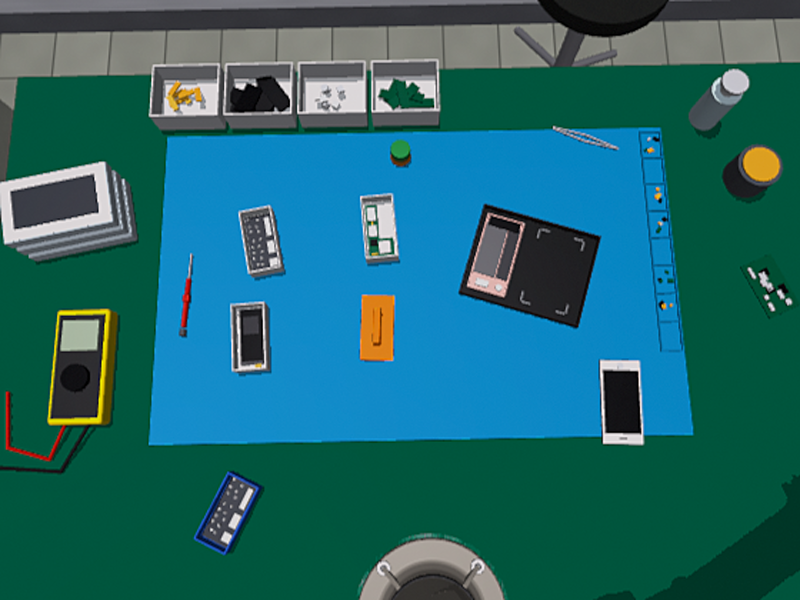

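View pics/scene0b.png

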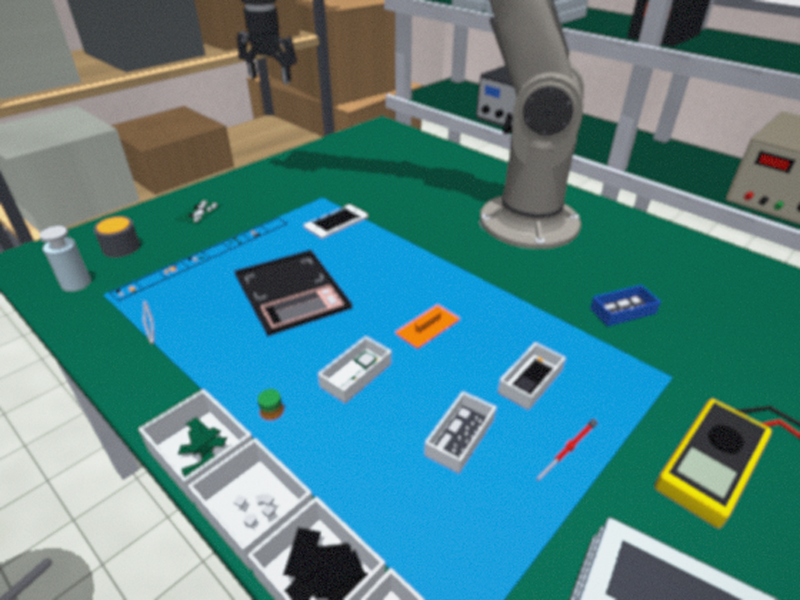

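The top view (800-px scale) shows the screws tray at (261,241), battery (250,337), board (379,228), lid (377,327) and bay (553,271). The jar is at (400,152), the phone at (621,402) and the screwdriver at (187,295). I'll enlarge it for the corners.

```bash
python3 - <<'E'
import cv2
im=cv2.imread('pics/top0.png')
cv2.imwrite('pics/c1.png',cv2.resize(im[130:270,155:290],None,fx=4.4,fy=4.2,interpolation=cv2.INTER_CUBIC)[:, :])
cv2.imwrite('pics/c1.png',cv2.resize(im[130:270,155:290],None,fx=4,fy=4,interpolation=cv2.INTER_CUBIC))
cv2.imwrite('pics/c2.png',cv2.resize(im[130:270,290:430],None,fx=4,fy=4,interpolation=cv2.INTER_CUBIC))
E
```

```text
(no output)
```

View pics/c1.png

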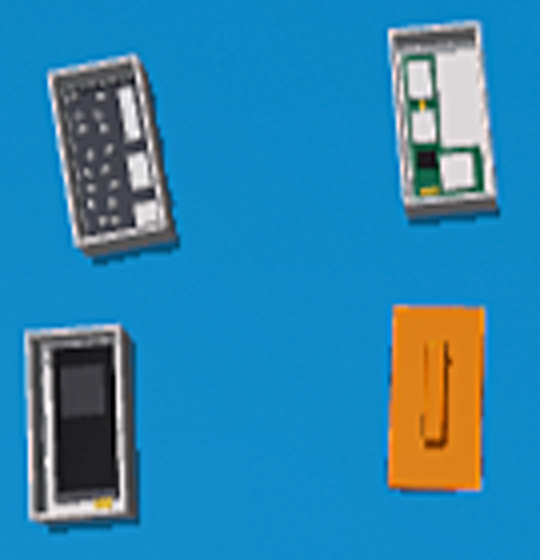

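View pics/c2.png

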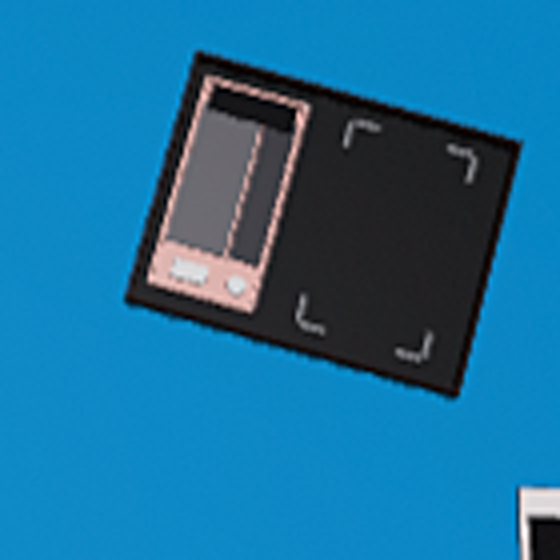

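The crops show rim corners I can read to about a pixel (0.25 px in the original). Next I fit the known rectangles to them.

```bash
cat > h.py <<'E'
import numpy as np,cv2
from scipy.optimize import least_squares
def proj(c,P): return cv2.projectPoints(np.asarray(P,float),np.asarray(c['rvec']),np.asarray(c['tvec']),np.asarray(c['K']),None)[0][:,0]
def rect(x,y,a,L,W,z):
    s=np.array([[-L,-W],[L,-W],[L,W],[-L,W]])/2
    R=np.array([[np.cos(a),-np.sin(a)],[np.sin(a),np.cos(a)]])
    return np.c_[s@R.T+[x,y],np.full(4,z)]
def ray(c,px,z):
    R=cv2.Rodrigues(np.asarray(c['rvec']))[0];o=-R.T@np.asarray(c['tvec'])
    d=R.T@np.linalg.inv(c['K'])@[*px,1];return o+d*(z-o[2])/d[2]
def fit(c,px,L,W,z):
    P=np.array([ray(c,p,z) for p in px]);m=P.mean(0)
    v=P[1]-P[0]; a0=np.arctan2(v[1],v[0])
    r=least_squares(lambda p:(proj(c,rect(*p,L,W,z))-px).ravel(),[m[0],m[1],a0])
    print('  sides mm',[round(1e3*np.linalg.norm(P[i]-P[i-1]),1) for i in range(4)],'resid px',np.sqrt(np.mean(r.fun**2)).round(2))
    return r.x
E
python3 - <<'E'
from h import *
from station import bot
c=bot.read_camera('top')
def C(off,pts): return np.array(pts)/4.+np.array(off)-0.375
# order: along long side from first to second
T={'screws':((155,130),[(79,250),(49,74),(137,56),(168,236)],.112,.056,.035),
'battery':((155,130),[(32,515),(26,331),(122,327),(130,510)],.112,.056,.035),
'board':((155,130),[(406,210),(388,28),(479,22),(495,205)],.112,.056,.035),
'lid':((155,130),[(388,487),(392,307),(484,307),(481,488)],.112,.056,.010),
'ribs':((290,130),[(300,325),(348,123),(477,152),(430,358)],.134,.078,.012),
'jobtray':((290,130),[(127,300),(197,52),(522,143),(456,397)],.166,.210,.014),
'phone?':((0,0),[(0,0)],0,0,0)}
for k,(o,p,L,W,z) in T.items():
    if L:
        x=fit(c,C(o,p),L,W,z);print(k,x[:2].round(4),np.degrees(x[2]).round(1))
for n,p,z in(('jar',(400,150),.037),('phone',(621,402),.011),('sd',(187,295),.01)): print(n,ray(c,np.array(p)*.7,z))
E
```

```text
sides mm [np.float64(54.0), np.float64(114.4), np.float64(54.9), np.float64(117.2)] resid px 16.14
screws [0.611  0.2776] 10.1
  sides mm [np.float64(57.3), np.float64(110.4), np.float64(57.3), np.float64(109.9)] resid px 16.99
battery [0.4468 0.2912] 2.9
  sides mm [np.float64(53.9), np.float64(117.4), np.float64(56.4), np.float64(117.9)] resid px 16.08
board [0.6311 0.0739] 5.0
  sides mm [np.float64(55.9), np.float64(110.8), np.float64(56.4), np.float64(111.4)] resid px 16.33
lid [0.4611 0.0802] -2.1
  sides mm [np.float64(80.9), np.float64(133.7), np.float64(81.7), np.float64(135.5)] resid px 23.07
ribs [ 0.5541 -0.2243] -15.4
  sides mm [np.float64(206.5), np.float64(166.7), np.float64(209.3), np.float64(167.8)] resid px 45.78
jobtray [ 0.5695 -0.1861] 159.6
jar [0.76992127 0.03504924 0.037     ]
phone [ 0.3263894  -0.32291646  0.011     ]
sd [0.52240589 0.40555263 0.01      ]
```

```bash
sed -i 's|s=np.array.*|s=np.array([[-L,W],[L,W],[L,-W],[-L,-W]])/2|' h.py
python3 - <<'E'
from h import *
from station import bot
c=bot.read_camera('top')
def C(off,pts): return np.array(pts)/4.+np.array(off)-0.375
T={'screws':((155,130),[(79,250),(49,74),(137,56),(168,236)],.112,.056,.035),
'battery':((155,130),[(32,515),(26,331),(122,327),(130,510)],.112,.056,.035),
'board':((155,130),[(406,210),(388,28),(479,22),(495,205)],.112,.056,.035),
'lid':((155,130),[(388,487),(392,307),(484,307),(481,488)],.112,.056,.010),
'ribs':((290,130),[(300,325),(348,123),(477,152),(430,358)],.134,.080,.012),
'jobtray':((290,130),[(127,300),(197,52),(522,143),(456,397)],.166,.210,.014)}
F=4;im=cv2.resize(c['img'][:,:,::-1],None,fx=F,fy=F,interpolation=cv2.INTER_CUBIC)
def dr(P,col):
    q=((proj(c,P)+.5)*F-.5); cv2.polylines(im,[np.round(q*8).astype(np.int32)],True,col,1,cv2.LINE_AA,3)
for k,(o,p,L,W,z) in T.items():
    x=fit(c,C(o,p),L,W,z);print(k,x[:2].round(4),np.degrees(x[2]).round(1))
    dr(rect(*x,L,W,z),(0,0,255))
    if k in('screws','battery','board'): dr(rect(*x,.107,.051,z),(0,255,255)); dr(rect(*x,.112,.056,.006),(0,255,0))
    if k=='jobtray':
        a=x[2];print('bay from tray',x[:2]+.043*np.array([np.sin(a),-np.cos(a)]))
    if k=='lid': dr(rect(*x,.06,.012,.030),(255,0,0))
a=im[130*F:270*F,155*F:205*F];b=im[130*F:270*F,245*F:290*F];d=im[130*F:270*F,315*F:425*F]
cv2.imwrite('pics/ov.png',np.hstack([a,b,d])[:,:800])
E
```

```text
sides mm [np.float64(54.0), np.float64(114.4), np.float64(54.9), np.float64(117.2)] resid px 0.62
screws [0.6107 0.2776] 10.5
  sides mm [np.float64(57.3), np.float64(110.4), np.float64(57.3), np.float64(109.9)] resid px 0.45
battery [0.4465 0.2912] 3.5
  sides mm [np.float64(53.9), np.float64(117.4), np.float64(56.4), np.float64(117.9)] resid px 0.84
board [0.6308 0.0739] 4.1
  sides mm [np.float64(55.9), np.float64(110.8), np.float64(56.4), np.float64(111.4)] resid px 0.14
lid [0.4608 0.0802] -1.6
  sides mm [np.float64(80.9), np.float64(133.7), np.float64(81.7), np.float64(135.5)] resid px 0.3
ribs [ 0.5534 -0.2244] -16.0
  sides mm [np.float64(206.5), np.float64(166.7), np.float64(209.3), np.float64(167.8)] resid px 0.41
jobtray [ 0.5647 -0.1853] -17.9
bay from tray [ 0.55153237 -0.22619917]
```

View pics/ov.png

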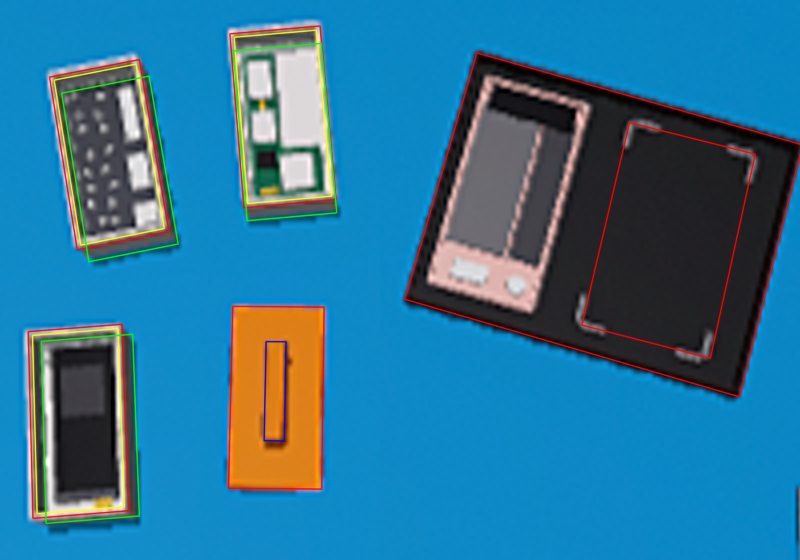

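```bash
cat > go.py <<'E'
import sys,numpy as np
from station import bot
from scipy.spatial.transform import Rotation as R
x,y,z,a=map(float,sys.argv[1:5])
o=bot.get_obs();q=o['tool_rot'];r=R.from_quat([q[1],q[2],q[3],q[0]])
tgt=R.from_euler('z',a,degrees=True)*R.from_quat([1,0,0,0])
rv=(r.inv()*tgt).as_rotvec(degrees=True)
d=np.array([x,y,z])-o['eef_pos']
X=r.as_matrix()[:,0]
print('t',round(o['t'],2),'pos',o['eef_pos'].round(4),'yaw',np.degrees(np.arctan2(X[1],X[0])).round(2),'q7',o['q'][6].round(2),'F',np.round(o['contact_force'],1),'g',round(o['gripper_width'],3))
print('turn first deg',rv.round(2),' then shift cm',(100*tgt.inv().apply(d)).round(2))
E
python3 go.py .6125 .2776 .15 10.5
```

```text
t 0.2 pos [ 0.2514 -0.6261  0.2307] yaw 21.88 q7 -0.08 F [0.2 0.1 1. ] g 0.999
turn first deg [-6.000e-02  1.000e-02  1.138e+01]  then shift cm [ 51.98 -82.27   8.07]
```

{"method": "move_arm", "body": {"commands": "1 0 0 0 0 0 5.7;1 0 0 0 0 0 5.7;1 2 -3.2 0 0 0 0;1 2 -3.2 0 0 0 0;1 2 -3.2 0 0 0 0;1 2 -3.2 0 0 0 0;1 2 -3.2 0 0 0 0;1 2 -3.2 0 0 0 0;1 2 -3.2 0 0 0 0;1 2 -3.2 0 0 0 0;1 2 -3.2 0 0 0 0;1 2 -3.2 0 0 0 0"}}

```text
t: 1.2
eef_pos: [0.3902, -0.2736, 0.2314]
tool_rot: [0.0, 0.996, 0.091, 0.0]
contact_force: [1.2, 0.9, -0.1]
gripper_width: 1.002
```

{"method": "move_arm", "body": {"commands": "1 2 -3.2 0 0 0 0;1 2 -3.2 0 0 0 0;1 2 -3.2 0 0 0 0;1 2 -3.2 0 0 0 0;1 2 -3.2 0 0 0 0;1 2 -3.2 0 0 0 0;1 2 -3.2 0 0 0 0;1 2 -3.2 0 0 0 0;1 2 -3.2 0 0 0 0;1 2 -3.2 0 0 0 0;1 2 -3.2 0 0 0 0;1 2 -3.2 0 0 0 0"}}

```text
t: 2.2
eef_pos: [0.5565, 0.1475, 0.2312]
tool_rot: [0.0, 0.996, 0.091, -0.0]
contact_force: [0.2, 0.2, -0.4]
gripper_width: 1.0
```

```bash
python3 go.py .6125 .2776 .15 10.5
```

```text
t 2.2 pos [0.5565 0.1475 0.2312] yaw 10.46 q7 -1.89 F [ 0.2  0.2 -0.4] g 1.0
turn first deg [ 0.01  0.   -0.04]  then shift cm [  7.87 -11.78   8.12]
```

{"method": "move_arm", "body": {"commands": "1 2 -2.9 1 0 0 0;1 2 -2.9 2 0 0 0;1 2 -2.9 2 0 0 0;1 1.9 -3.1 2 0 0 0;1 0 0 1.1 0 0 0;1 0 0 0 0 0 0;1 0 0 0 0 0 0"}}

```text
t: 2.78
eef_pos: [0.6119, 0.2754, 0.1493]
tool_rot: [0.001, 0.996, 0.091, -0.001]
contact_force: [-0.7, -0.2, -0.2]
gripper_width: 1.003
```

```bash
python3 go.py .6125 .2776 .15 10.5; cat > wr.py <<'E'
import sys,cv2,numpy as np
from station import bot
from scipy.spatial.transform import Rotation as R
# usage: wr.py out x y a zrim L W : overlay rim rectangle predicted in wrist view
out,x,y,a,z,L,W=sys.argv[1],*map(float,sys.argv[2:8])
from h import rect
o=bot.get_obs();c=bot.read_camera('wrist');q=o['tool_rot'];Rt=R.from_quat([q[1],q[2],q[3],q[0]]).as_matrix()
T=np.eye(4);T[:3,:3]=Rt;T[:3,3]=o['eef_pos'];M=np.linalg.inv(T@np.asarray(c['hand_eye']))
K=np.asarray(c['K']);np.savez('wr_last.npz',M=M,K=K)
def pj(P):
    p=(M@np.c_[P,np.ones(len(P))].T)[:3].T
    th=np.arctan2(np.hypot(p[:,0],p[:,1]),p[:,2]);ph=np.arctan2(p[:,1],p[:,0])
    return np.c_[K[0,0]*th*np.cos(ph)+K[0,2],K[1,1]*th*np.sin(ph)+K[1,2]]
im=c['img'][:,:,::-1].copy();F=float(sys.argv[8]) if len(sys.argv)>8 else 1.42
im=cv2.resize(im,None,fx=F,fy=F,interpolation=cv2.INTER_CUBIC)
def seg(P):
    P=np.vstack([P,P[:1]]);P=np.vstack([np.linspace(P[i],P[i+1],30) for i in range(4)])
    return np.round((pj(P)+.5)*F-.5).astype(np.int32)
cv2.polylines(im,[seg(rect(x,y,np.radians(a),L,W,z))],True,(0,0,255),1)
print(((pj(rect(x,y,np.radians(a),L,W,z))+.5)*F-.5).round(0).tolist())
cv2.imwrite('pics/'+out,im[:600,:800])
E
python3 wr.py w1.png .6125 .2776 10.5 .035 .112 .056
```

```text
t 2.78 pos [0.6119 0.2754 0.1493] yaw 10.47 q7 -2.1 F [-0.7 -0.2 -0.2] g 1.003
turn first deg [ 0.07  0.13 -0.03]  then shift cm [ 0.1  -0.21 -0.07]
[[360.0, 380.0], [353.0, 199.0], [455.0, 198.0], [449.0, 380.0]]
```

View pics/w1.png

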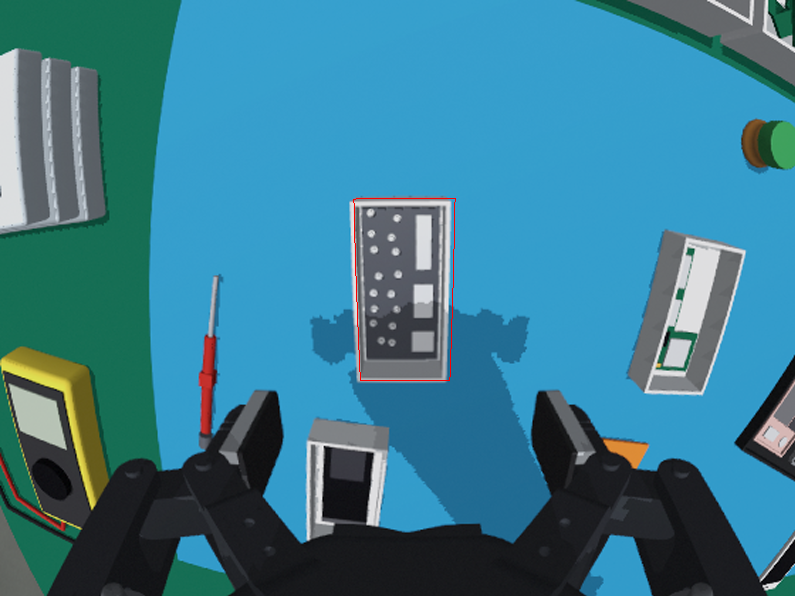

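The wrist view confirms the screws tray: its rim lies on the predicted outline, about 3 px (1.5 mm) to the left. Descending.

{"method": "move_arm", "body": {"commands": "1 0.1 -0.3 0 0 0 0;1 0 0 2.5 0 0 0;1 0 0 3 0 0 0;1 0 0 3 0 0 0;1 0 0 2.5 0 0 0;1 0 0 2 0 0 0;1 0 0 1 0 0 0;1 0 0 0.5 0 0 0;1 0 0 0 0 0 0;1 0 0 0 0 0 0"}}

```text
t: 3.67
eef_pos: [0.6139, 0.2796, 0.0069]
tool_rot: [-0.0, 0.996, 0.091, 0.001]
contact_force: [-0.7, 0.4, -0.0]
gripper_width: 1.002
```

{"method": "move_arm", "body": {"commands": "0 0 0 0 0 0 0;0 0 0 0 0 0 0;0 0 0 0 0 0 0;0 0 0 0 0 0 0;0 0 0 0 0 0 0;0 0 0 0 0 0 0;0 0 0 0 0 0 0;0 0 0 0 0 0 0;0 0 0 0 0 0 0;0 0 0 0 0 0 0", "force": 40}}

```text
t: 4.5
eef_pos: [0.6138, 0.2798, 0.0068]
tool_rot: [-0.0, 0.996, 0.091, 0.001]
contact_force: [-0.9, -0.2, 6.0]
gripper_width: 0.649
```

```bash
python3 go.py .5525 -.2253 .13 -17
```

```text
t 4.5 pos [0.6138 0.2798 0.0068] yaw 10.47 q7 -2.17 F [-0.9 -0.2  6. ] g 0.649
turn first deg [-0.05 -0.11 27.47]  then shift cm [  8.91  50.1  -12.32]
```

{"method": "move_arm", "body": {"commands": "0 0 0 -0.5 0 0 0;0 0 0 -1 0 0 0;0 0 0 -2 0 0 0;0 0 0 -2.5 0 0 0;0 0 0 -2.5 0 0 0;0 0 0 -2 0 0 0;0 0 0 -1.2 0 0 0;0 0 0 -0.6 0 0 0;0 0 0 0 0 0 5.5;0 0 0 0 0 0 5.5;0 0 0 0 0 0 5.5;0 0 0 0 0 0 5.5"}}

```text
t: 5.5
eef_pos: [0.6122, 0.2789, 0.1273]
tool_rot: [0.001, 0.995, -0.103, -0.001]
contact_force: [-0.4, -0.1, -0.9]
gripper_width: 0.647
```

{"method": "move_arm", "body": {"commands": "0 0 0 0 0 0 5.5;0 0.2 1 0 0 0 0;0 0.4 2 0 0 0 0;0 0.5 3 0 0 0 0;0 0.5 3 0 0 0 0;0 0.5 3 0 0 0 0;0 0.5 3 0 0 0 0;0 0.5 3 0 0 0 0;0 0.5 3 0 0 0 0;0 0.5 3 0 0 0 0;0 0.5 3 0 0 0 0;0 0.5 3 0 0 0 0"}}

```text
t: 6.5
eef_pos: [0.5724, -0.0248, 0.1277]
tool_rot: [0.0, 0.989, -0.147, -0.001]
contact_force: [0.3, -1.2, -1.1]
gripper_width: 0.648
```

{"method": "move_arm", "body": {"commands": "0 0.5 3 0 0 0 0;0 0.5 3 0 0 0 0;0 0.5 3 0 0 0 0;0 0.5 3 0 0 0 0;0 0.5 3 0 0 0 0;0 0.5 2 0 0 0 0;0 0.3 1 0 0 0 0;0 0 0 0 0 0 0;0 0 0 0 0 0 0"}}

```text
t: 7.25
eef_pos: [0.5523, -0.2035, 0.1279]
tool_rot: [-0.0, 0.989, -0.148, -0.0]
contact_force: [0.3, 0.9, -1.3]
gripper_width: 0.645
```

```bash
python3 go.py .5525 -.2253 .13 -17; python3 wr.py w2.png .5525 -.2253 -17 .014 .132 .076 1.42
```

```text
t 7.25 pos [ 0.5523 -0.2035  0.1279] yaw -16.97 q7 -1.72 F [ 0.3  0.9 -1.3] g 0.645
turn first deg [-0.04  0.05  0.03]  then shift cm [ 0.65  2.08 -0.21]
[[380.0, 386.0], [376.0, 170.0], [513.0, 172.0], [500.0, 385.0]]
```

View pics/w2.png

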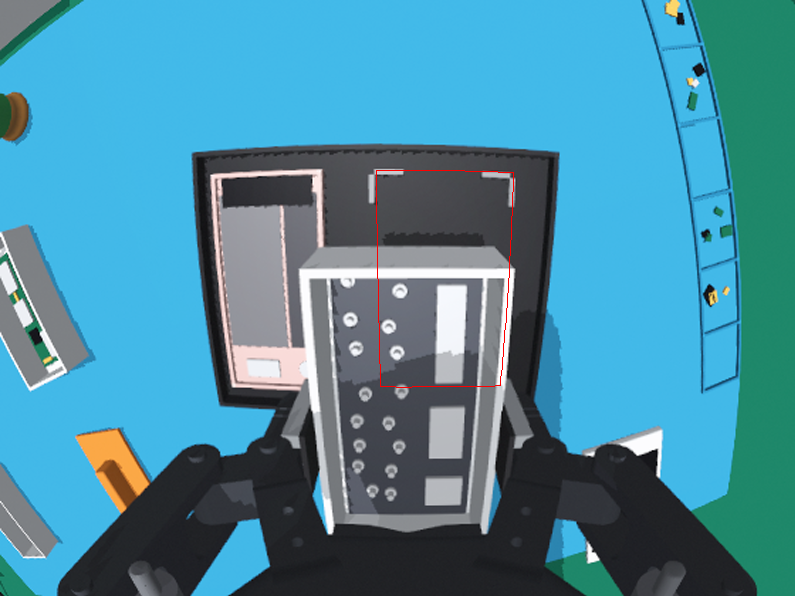

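The view shows the ribs (inner corners near (375,172) and (513,172)) lying on the predicted bay, and the tray held level. I'll shift and lower it.

{"method": "move_arm", "body": {"commands": "0 0.4 1.1 0 0 0 0;0 0.4 1 0 0 0 0;0 0 0 1 0 0 0;0 0 0 2 0 0 0;0 0 0 2.5 0 0 0;0 0 0 2.5 0 0 0;0 0 0 1.5 0 0 0;0 0 0 1 0 0 0;0 0 0 0.5 0 0 0;0 0 0 0.4 0 0 0;0 0 0 0.2 0 0 0;0 0 0 0 0 0 0"}}

```text
t: 8.3
eef_pos: [0.5546, -0.2268, 0.0126]
tool_rot: [0.0, 0.989, -0.148, 0.0]
contact_force: [-0.0, 0.2, -0.4]
gripper_width: 0.65
```

```bash
python3 go.py .554 -.2257 .0095 -17
```

```text
t 8.3 pos [ 0.5546 -0.2268  0.0126] yaw -17.03 q7 -1.73 F [-0.   0.2 -0.4] g 0.65
turn first deg [ 0.   -0.05 -0.03]  then shift cm [-0.08 -0.08  0.31]
```

{"method": "move_arm", "body": {"commands": "0 0 0 0.15 0 0 0;0 0 0 0.15 0 0 0;0 0 0 0 0 0 0;0 0 0 0 0 0 0"}}

```text
t: 8.63
eef_pos: [0.5546, -0.2268, 0.0098]
tool_rot: [0.0, 0.989, -0.148, 0.001]
contact_force: [0.5, -0.8, 0.2]
gripper_width: 0.648
```

{"method": "move_arm", "body": {"commands": "0.8 0 0 0 0 0 0;0.8 0 0 0 0 0 0;0.8 0 0 0 0 0 0;0.8 0 0 0 0 0 0;0.8 0 0 0 0 0 0;0.8 0 0 0 0 0 0"}}

```text
t: 9.13
eef_pos: [0.5541, -0.2266, 0.0093]
tool_rot: [0.0, 0.989, -0.148, 0.0]
contact_force: [-0.1, -0.5, 0.6]
gripper_width: 0.8
```

```bash
python3 go.py .554 -.2257 .0095 -17
```

```text
t 9.13 pos [ 0.5541 -0.2266  0.0093] yaw -17.03 q7 -1.73 F [-0.1 -0.5  0.6] g 0.8
turn first deg [ 0.   -0.   -0.03]  then shift cm [-0.04 -0.08 -0.02]
```

{"method": "move_arm", "body": {"commands": "0.8 0 0 -0.5 0 0 0;0.8 0 0 -1.5 0 0 0;0.8 0 0 -3 0 0 0;0.8 0 0 -3.5 0 0 0;1 0 0 -3.5 0 0 0;1 0 0 -2.5 0 0 0;1 0 0 0 0 0 0;1 0 0 0 0 0 0"}}

```text
t: 9.8
eef_pos: [0.5552, -0.227, 0.1565]
tool_rot: [0.0, 0.989, -0.148, 0.002]
contact_force: [-0.8, -0.8, -1.2]
gripper_width: 1.001
```

```bash
python3 go.py .447 .2912 .15 3.5;python3 wr.py w3.png .5532 -.2264 -17 .038 .112 .056
```

```text
t 9.8 pos [ 0.5552 -0.227   0.1565] yaw -17.03 q7 -1.68 F [-0.8 -0.8 -1.2] g 1.001
turn first deg [  0.06  -0.23 -20.53]  then shift cm [ -7.64 -52.38   0.65]
[[364.0, 382.0], [358.0, 204.0], [457.0, 204.0], [451.0, 382.0]]
```

View pics/w3.png

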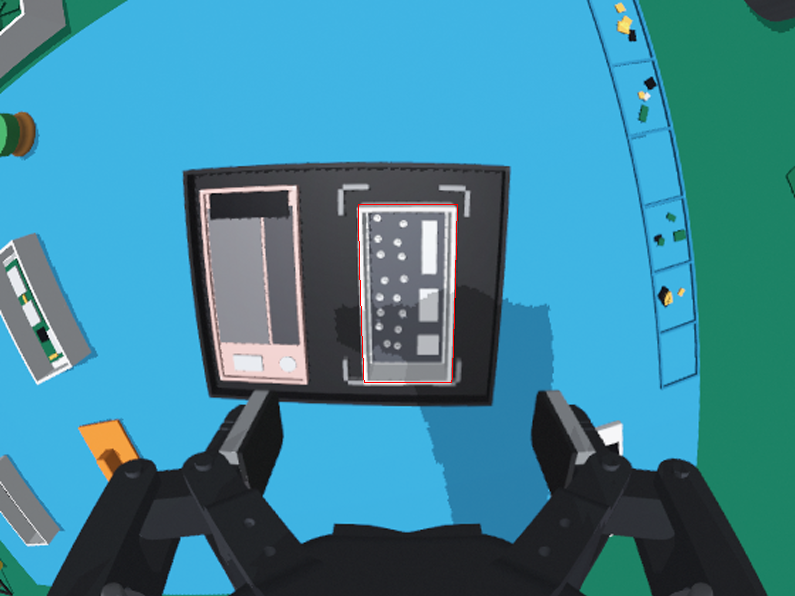

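The screws tray rim matches the outline, clear of all four ribs. Now the battery tray.

{"method": "move_arm", "body": {"commands": "1 0 0 0 0 0 -6.8;1 0 0 0 0 0 -6.8;1 0 0 0 0 0 -6.9;1 -0.5 -3.5 0 0 0 0;1 -0.5 -3.5 0 0 0 0;1 -0.5 -3.5 0 0 0 0;1 -0.5 -3.5 0 0 0 0;1 -0.5 -3.5 0 0 0 0;1 -0.5 -3.5 0 0 0 0;1 -0.5 -3.5 0 0 0 0;1 -0.5 -3.5 0 0 0 0;1 -0.5 -3.5 0 0 0 0"}}

```text
t: 10.85
eef_pos: [0.4884, 0.0863, 0.1529]
tool_rot: [0.0, 1.0, 0.03, -0.001]
contact_force: [-0.2, 0.8, -0.2]
gripper_width: 1.0
```

{"method": "move_arm", "body": {"commands": "1 -0.5 -3.5 0 0 0 0;1 -0.5 -3.5 0 0 0 0;1 -0.5 -3.5 0 0 0 0;1 -0.5 -3.5 0 0 0 0;1 -0.6 -3.5 0.3 0 0 0;1 -0.5 -3.4 0.3 0 0 0;1 0 0 0 0 0 0;1 0 0 0 0 0 0;1 0 0 0 0 0 0"}}

```text
t: 11.6
eef_pos: [0.4459, 0.2907, 0.147]
tool_rot: [0.001, 1.0, 0.03, -0.001]
contact_force: [0.4, -0.9, -0.1]
gripper_width: 1.0
```

```bash
python3 go.py .447 .2912 .15 3.5;python3 wr.py w4.png .447 .2912 3.5 .035 .112 .056
```

```text
t 11.6 pos [0.4459 0.2907 0.147 ] yaw 3.48 q7 -2.41 F [ 0.4 -0.9 -0.1] g 1.0
turn first deg [ 0.11  0.13 -0.02]  then shift cm [ 0.11 -0.05 -0.3 ]
[[362.0, 381.0], [356.0, 199.0], [458.0, 198.0], [452.0, 381.0]]
```

View pics/w4.png

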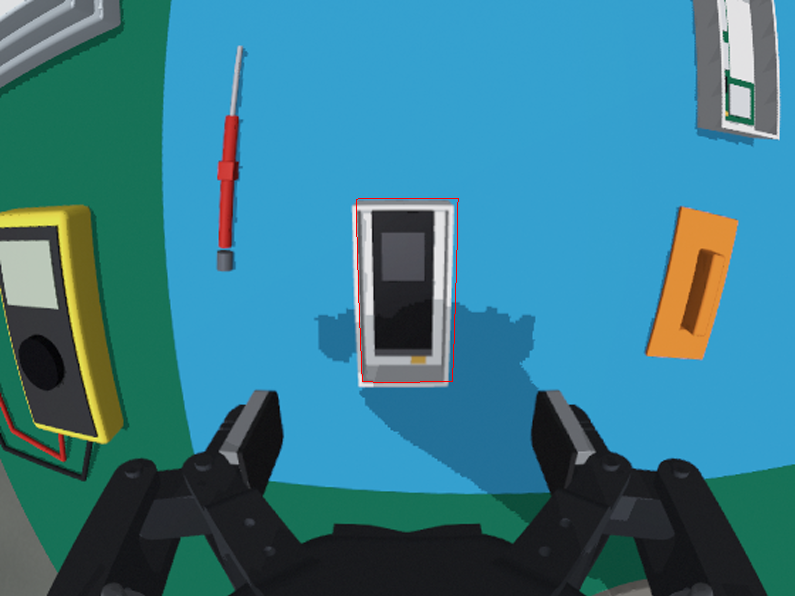

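Here the real rim (top y≈205, bottom ≈387, left 353/359) lies about 5.5 px below and 4 px left of the prediction. That puts the battery tray at about (0.4437, 0.2935).

{"method": "move_arm", "body": {"commands": "1 -0.2 -0.3 0 0 0 0;1 0 0 2.5 0 0 0;1 0 0 3 0 0 0;1 0 0 3 0 0 0;1 0 0 2.5 0 0 0;1 0 0 1.7 0 0 0;1 0 0 0.8 0 0 0;1 0 0 0.5 0 0 0;1 0 0 0 0 0 0;1 0 0 0 0 0 0"}}

```text
t: 12.48
eef_pos: [0.445, 0.2948, 0.0091]
tool_rot: [-0.0, 1.0, 0.03, 0.001]
contact_force: [-0.8, 0.9, 0.1]
gripper_width: 1.0
```

{"method": "move_arm", "body": {"commands": "0 0 0 0 0 0 0;0 0 0 0 0 0 0;0 0 0 0 0 0 0;0 0 0 0 0 0 0;0 0 0 0 0 0 0;0 0 0 0 0 0 0;0 0 0 0 0 0 0;0 0 0 0 0 0 0", "force": 40}}

```text
t: 13.15
eef_pos: [0.445, 0.295, 0.0094]
tool_rot: [-0.0, 1.0, 0.03, 0.001]
contact_force: [0.1, -1.6, 5.2]
gripper_width: 0.648
```

```bash
python3 go.py .5532 -.2264 .14 -17
```

```text
t 13.15 pos [0.445  0.295  0.0094] yaw 3.46 q7 -2.55 F [ 0.1 -1.6  5.2] g 0.648
turn first deg [-0.05 -0.09 20.46]  then shift cm [ 25.59  46.7  -13.06]
```

{"method": "move_arm", "body": {"commands": "0 0 0 -0.5 0 0 0;0 0 0 -1 0 0 0;0 0 0 -2 0 0 0;0 0 0 -2.5 0 0 0;0 0 0 -2.5 0 0 0;0 0 0 -2.5 0 0 0;0 0 0 -1.5 0 0 0;0 0 0 -0.6 0 0 0;0 0 0 0 0 0 5.1;0 0 0 0 0 0 5.1;0 0 0 0 0 0 5.1;0 0 0 0 0 0 5.1"}}

```text
t: 14.15
eef_pos: [0.4439, 0.2943, 0.1392]
tool_rot: [0.0, 0.989, -0.149, -0.0]
contact_force: [-0.4, -0.3, -0.9]
gripper_width: 0.646
```

{"method": "move_arm", "body": {"commands": "0 0.5 1 0 0 0 0;0 1 1.8 0 0 0 0;0 1.5 2.7 0 0 0 0;0 1.5 2.7 0 0 0 0;0 1.5 2.7 0 0 0 0;0 1.5 2.7 0 0 0 0;0 1.5 2.7 0 0 0 0;0 1.5 2.7 0 0 0 0;0 1.5 2.7 0 0 0 0;0 1.5 2.7 0 0 0 0;0 1.5 2.7 0 0 0 0;0 1.5 2.7 0 0 0 0"}}

```text
t: 15.15
eef_pos: [0.5147, -0.0409, 0.1391]
tool_rot: [0.0, 0.989, -0.146, -0.0]
contact_force: [0.4, 0.6, -0.8]
gripper_width: 0.652
```

{"method": "move_arm", "body": {"commands": "0 1.5 2.7 0 0 0 0;0 1.5 2.7 0 0 0 0;0 1.5 2.7 0 0 0 0;0 1.5 2.7 0 0 0 0;0 1.5 2.7 0 0 0 0;0 1 1.8 0 0 0 0;0 0.5 1 0 0 0 0;0 0 0 0 0 0 0;0 0 0 0 0 0 0"}}

```text
t: 15.9
eef_pos: [0.5534, -0.2201, 0.1389]
tool_rot: [-0.0, 0.989, -0.147, -0.001]
contact_force: [-0.0, 0.8, -0.9]
gripper_width: 0.646
```

```bash
python3 go.py .5544 -.2268 .038 -17
```

```text
t 15.9 pos [ 0.5534 -0.2201  0.1389] yaw -16.89 q7 -1.7 F [-0.   0.8 -0.9] g 0.646
turn first deg [-0.04  0.07  0.11]  then shift cm [ 0.3   0.61 10.09]
```

{"method": "move_arm", "body": {"commands": "0 0.3 0.6 0 0 0 0;0 0 0 1 0 0 0;0 0 0 2 0 0 0;0 0 0 2.5 0 0 0;0 0 0 2 0 0 0;0 0 0 1 0 0 0;0 0 0 0.5 0 0 0;0 0 0 0 0 0 0;0 0 0 0 0 0 0"}}

```text
t: 16.65
eef_pos: [0.5558, -0.2269, 0.0499]
tool_rot: [0.0, 0.989, -0.147, 0.0]
contact_force: [0.4, 0.2, 0.1]
gripper_width: 0.648
```

```bash
python3 go.py .5544 -.2268 .0414 -17
```

```text
t 16.65 pos [ 0.5558 -0.2269  0.0499] yaw -16.89 q7 -1.72 F [0.4 0.2 0.1] g 0.648
turn first deg [-0.01 -0.05  0.11]  then shift cm [-0.14  0.03  0.85]
```

{"method": "move_arm", "body": {"commands": "0 -0.14 0 0.2 0 0 0;0 0 0 0.2 0 0 0;0 0 0 0.2 0 0 0;0 0 0 0.2 0 0 0;0 0 0 0 0 0 0;0 0 0 0 0 0 0"}}

```text
t: 17.15
eef_pos: [0.5541, -0.2269, 0.0415]
tool_rot: [0.0, 0.989, -0.147, 0.0]
contact_force: [0.4, -1.1, 0.0]
gripper_width: 0.643
```

```bash
python3 go.py .5544 -.2268 .0414 -17
```

```text
t 17.15 pos [ 0.5541 -0.2269  0.0415] yaw -16.93 q7 -1.73 F [ 0.4 -1.1  0. ] g 0.643
turn first deg [ 0.   -0.03  0.07]  then shift cm [ 0.02 -0.02  0.01]
```

{"method": "move_arm", "body": {"commands": "0 0 0 0.05 0 0 0;0.85 0 0 0 0 0 0;0.85 0 0 0 0 0 0;0.85 0 0 0 0 0 0;0.85 0 0 0 0 0 0;0.85 0 0 0 0 0 0;0.85 0 0 -0.5 0 0 0;0.85 0 0 -1.5 0 0 0;1 0 0 -3 0 0 0;1 0 0 -4 0 0 0;1 0 0 -3 0 0 0;1 0 0 0 0 0 0"}}

```text
t: 18.15
eef_pos: [0.5579, -0.2279, 0.168]
tool_rot: [0.001, 0.989, -0.147, 0.006]
contact_force: [0.9, -1.2, 0.3]
gripper_width: 1.001
```

```bash
python3 go.py .6325 .0739 .15 4.1;python3 wr.py w5.png .5532 -.2264 -17 .067 .112 .056
```

```text
t 18.15 pos [ 0.5579 -0.2279  0.168 ] yaw -16.94 q7 -1.68 F [ 0.9 -1.2  0.3] g 1.001
turn first deg [  0.14  -0.64 -21.04]  then shift cm [  9.6  -29.57   1.8 ]
[[361.0, 401.0], [354.0, 214.0], [460.0, 214.0], [453.0, 401.0]]
```

View pics/w5.png

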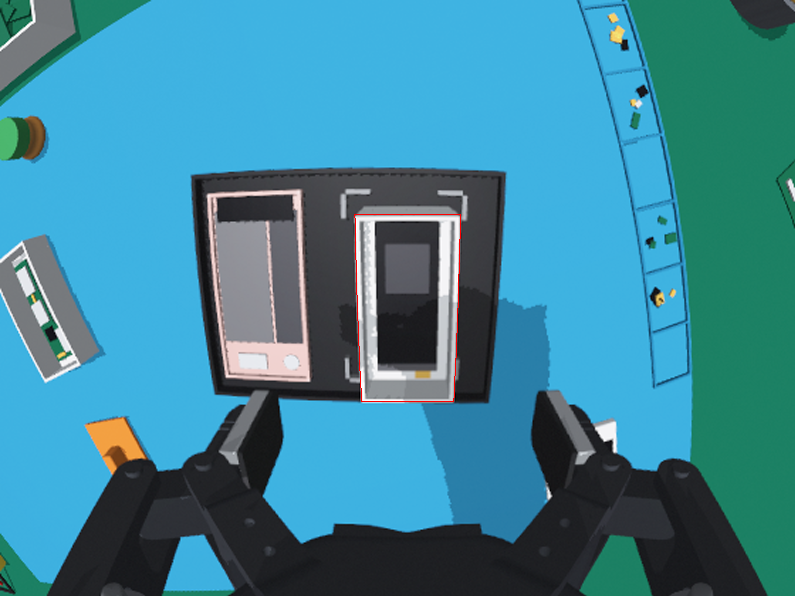

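The battery tray's rim lies exactly on the outline for the nested height. Now the board tray.

{"method": "move_arm", "body": {"commands": "1 0 0 0 0 0 -7;1 0 0 0 0 0 -7;1 0 0 0 0 0 -7;1 1 -3.2 0 0 0 0;1 1 -3.2 0 0 0 0;1 1 -3.2 0 0 0 0;1 1 -3.2 0 0 0 0;1 1 -3.2 0 0 0 0;1 1 -3.2 0 0 0 0;1 1 -3.2 0.5 0 0 0;1 1 -3.2 0.5 0 0 0;1 1 -3.2 0.5 0 0 0"}}

```text
t: 19.2
eef_pos: [0.6227, 0.0683, 0.1447]
tool_rot: [0.0, 0.999, 0.036, -0.001]
contact_force: [0.5, -0.6, 0.9]
gripper_width: 0.996
```

{"method": "move_arm", "body": {"commands": "1 0.6 -0.7 0.4 0 0 0;1 0 0 0 0 0 0;1 0 0 0 0 0 0;1 0 0 0 0 0 0"}}

```text
t: 19.53
eef_pos: [0.6282, 0.0722, 0.1412]
tool_rot: [0.001, 0.999, 0.035, -0.001]
contact_force: [0.1, 0.3, -0.5]
gripper_width: 1.0
```

```bash
python3 go.py .6325 .0739 .15 4.1;python3 wr.py w6.png .6325 .0739 4.1 .035 .112 .056
```

```text
t 19.53 pos [0.6282 0.0722 0.1412] yaw 3.96 q7 -1.9 F [ 0.1  0.3 -0.5] g 1.0
turn first deg [ 0.08  0.08 -0.14]  then shift cm [ 0.44 -0.14 -0.88]
[[360.0, 381.0], [352.0, 194.0], [457.0, 193.0], [452.0, 381.0]]
```

View pics/w6.png

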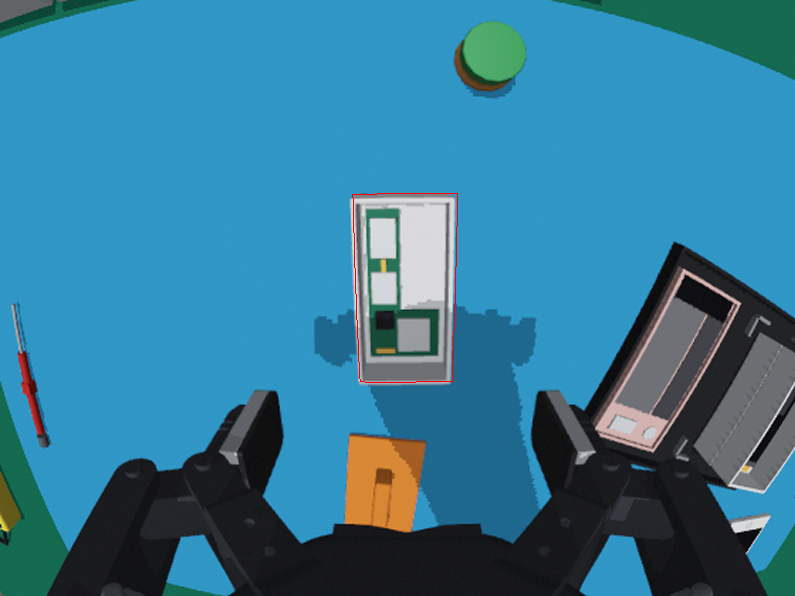

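{"method": "move_arm", "body": {"commands": "1 0.2 -0.2 0 0 0 0;1 0 0 2.5 0 0 0;1 0 0 3 0 0 0;1 0 0 3 0 0 0;1 0 0 2.3 0 0 0;1 0 0 1.3 0 0 0;1 0 0 0.7 0 0 0;1 0 0 0.5 0 0 0;1 0 0 0 0 0 0;1 0 0 0 0 0 0"}}

```text
t: 20.42
eef_pos: [0.6315, 0.0765, 0.01]
tool_rot: [-0.0, 0.999, 0.035, 0.001]
contact_force: [0.6, 0.0, 0.8]
gripper_width: 0.998
```

{"method": "move_arm", "body": {"commands": "0 0 0 0 0 0 0;0 0 0 0 0 0 0;0 0 0 0 0 0 0;0 0 0 0 0 0 0;0 0 0 0 0 0 0;0 0 0 0 0 0 0;0 0 0 0 0 0 0;0 0 0 0 0 0 0", "force": 40}}

```text
t: 21.08
eef_pos: [0.6314, 0.0765, 0.01]
tool_rot: [-0.0, 0.999, 0.035, 0.001]
contact_force: [-0.8, 0.1, 5.7]
gripper_width: 0.65
```

```bash
python3 go.py .5532 -.2264 .16 -17
```

```text
t 21.08 pos [0.6314 0.0765 0.01  ] yaw 4.07 q7 -1.96 F [-0.8  0.1  5.7] g 0.65
turn first deg [-2.000e-02 -1.000e-01  2.107e+01]  then shift cm [  1.38  31.25 -15.  ]
```

{"method": "move_arm", "body": {"commands": "0 0 0 -0.5 0 0 0;0 0 0 -1 0 0 0;0 0 0 -2 0 0 0;0 0 0 -3 0 0 0;0 0 0 -3 0 0 0;0 0 0 -3 0 0 0;0 0 0 -2 0 0 0;0 0 0 -0.7 0 0 0;0 0 0 0 0 0 5.25;0 0 0 0 0 0 5.25;0 0 0 0 0 0 5.25;0 0 0 0 0 0 5.25"}}

```text
t: 22.08
eef_pos: [0.6298, 0.0762, 0.1601]
tool_rot: [0.0, 0.989, -0.149, -0.001]
contact_force: [0.9, -0.4, -1.3]
gripper_width: 0.649
```

{"method": "move_arm", "body": {"commands": "0 0 1.2 0 0 0 0;0 0.1 2.2 0 0 0 0;0 0.2 3 0 0 0 0;0 0.2 3 0 0 0 0;0 0.2 3 0 0 0 0;0 0.2 3 0 0 0 0;0 0.2 3 0 0 0 0;0 0.1 3 0 0 0 0;0 0.1 3 0 0 0 0;0 0.1 3 0 0 0 0;0 0 2 0 0 0 0;0 0 1.2 0 0 0 0"}}

```text
t: 23.08
eef_pos: [0.5523, -0.2247, 0.1602]
tool_rot: [0.001, 0.989, -0.148, -0.001]
contact_force: [0.6, -0.1, -0.5]
gripper_width: 0.649
```

{"method": "move_arm", "body": {"commands": "0 0 0.5 0 0 0 0;0 0 0 1 0 0 0;0 0 0 2 0 0 0;0 0 0 2.2 0 0 0;0 0 0 1.5 0 0 0;0 0 0 0.7 0 0 0;0 0 0 0.3 0 0 0;0 0 0 0 0 0 0;0 0 0 0 0 0 0"}}

```text
t: 23.83
eef_pos: [0.5542, -0.2246, 0.0844]
tool_rot: [-0.0, 0.989, -0.147, 0.001]
contact_force: [-0.5, 0.1, -0.3]
gripper_width: 0.647
```

```bash
python3 go.py .5534 -.2265 .071 -17
```

```text
t 23.83 pos [ 0.5542 -0.2246  0.0844] yaw -16.85 q7 -1.71 F [-0.5  0.1 -0.3] g 0.647
turn first deg [-0.02 -0.06  0.15]  then shift cm [-0.02  0.21  1.34]
```

{"method": "move_arm", "body": {"commands": "0 0 0.2 0.2 0 0 0;0 0 0 0.2 0 0 0;0 0 0 0.2 0 0 0;0 0 0 0 0 0 0;0 0 0 0 0 0 0"}}

```text
t: 24.25
eef_pos: [0.5528, -0.2271, 0.0779]
tool_rot: [-0.0, 0.989, -0.147, 0.0]
contact_force: [0.1, -0.2, -0.7]
gripper_width: 0.648
```

```bash
python3 go.py .5534 -.2265 .071 -17
```

```text
t 24.25 pos [ 0.5528 -0.2271  0.0779] yaw -16.93 q7 -1.71 F [ 0.1 -0.2 -0.7] g 0.648
turn first deg [-0.   -0.    0.07]  then shift cm [ 0.04 -0.08  0.69]
```

{"method": "move_arm", "body": {"commands": "0 0.05 -0.05 0.2 0 0 0;0 0 0 0.2 0 0 0;0 0 0 0.2 0 0 0;0 0 0 0.1 0 0 0;0 0 0 0 0 0 0;0 0 0 0 0 0 0"}}

```text
t: 24.75
eef_pos: [0.5534, -0.2267, 0.071]
tool_rot: [0.0, 0.989, -0.147, -0.0]
contact_force: [-2.4, 1.5, 3.2]
gripper_width: 0.649
```

```bash
python3 go.py .5534 -.2265 .071 -17
```

```text
t 24.75 pos [ 0.5534 -0.2267  0.071 ] yaw -16.93 q7 -1.71 F [-2.4  1.5  3.2] g 0.649
turn first deg [0.   0.01 0.07]  then shift cm [-0.   -0.02  0.  ]
```

Seated with light contact (3 N). Release and retreat, then look.

{"method": "move_arm", "body": {"commands": "0.85 0 0 0 0 0 0;0.85 0 0 0 0 0 0;0.85 0 0 0 0 0 0;0.85 0 0 0 0 0 0;0.85 0 0 0 0 0 0;0.85 0 0 -0.5 0 0 0;0.85 0 0 -1.5 0 0 0;0.85 0 0 -3 0 0 0;0.85 0 0 -3.5 0 0 0;1 0 0 -2.5 0 0 0;1 0 0 0 0 0 0;1 0 0 0 0 0 0"}}

```text
t: 25.75
eef_pos: [0.5546, -0.2271, 0.1829]
tool_rot: [0.0, 0.989, -0.147, 0.002]
contact_force: [0.8, 1.1, -1.1]
gripper_width: 0.998
```

```bash
python3 go.py .4608 .0802 .15 -1.6;python3 wr.py w7.png .5532 -.2264 -17 .096 .112 .056
```

```text
t 25.75 pos [ 0.5546 -0.2271  0.1829] yaw -16.93 q7 -1.68 F [ 0.8  1.1 -1.1] g 0.998
turn first deg [  0.04  -0.23 -15.33]  then shift cm [-10.23 -30.46   3.29]
[[358.0, 407.0], [351.0, 209.0], [463.0, 209.0], [455.0, 407.0]]
```

View pics/w7.png

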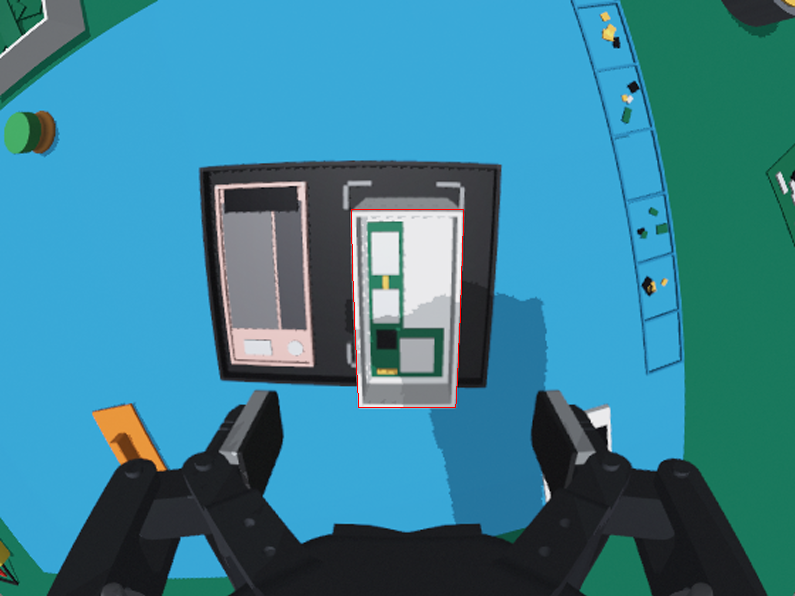

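The board tray fits its outline at the nested height. Now the lid.

{"method": "move_arm", "body": {"commands": "1 0 0 0 0 0 -5.1;1 0 0 0 0 0 -5.1;1 0 0 0 0 0 -5.1;1 -1 -3 0 0 0 0;1 -1 -3 0 0 0 0;1 -1 -3 0 0 0 0;1 -1 -3 0 0 0 0;1 -1 -3 0 0 0 0;1 -1 -3 0.5 0 0 0;1 -1 -3 0.5 0 0 0;1 -1 -3 0.5 0 0 0;1 -1 -3 0.5 0 0 0"}}

```text
t: 26.8
eef_pos: [0.4693, 0.0467, 0.1594]
tool_rot: [0.0, 1.0, -0.014, -0.001]
contact_force: [0.1, 1.2, 0.7]
gripper_width: 1.002
```

{"method": "move_arm", "body": {"commands": "1 -1.2 -3.3 0.5 0 0 0;0.5 0 0 0.5 0 0 0;0.5 0 0 0 0 0 0;0.5 0 0 0 0 0 0;0.5 0 0 0 0 0 0"}}

```text
t: 27.22
eef_pos: [0.4601, 0.0776, 0.1504]
tool_rot: [0.0, 1.0, -0.015, -0.001]
contact_force: [0.3, -0.8, -0.1]
gripper_width: 0.499
```

```bash
python3 go.py .4608 .0802 .012 -1.6;python3 wr.py w8.png .4608 .0802 -1.6 .010 .112 .056
```

```text
t 27.22 pos [0.4601 0.0776 0.1504] yaw -1.74 q7 -2.05 F [ 0.3 -0.8 -0.1] g 0.499
turn first deg [ 0.04  0.06 -0.14]  then shift cm [ 0.06 -0.26 13.84]
[[363.0, 362.0], [357.0, 195.0], [449.0, 195.0], [445.0, 362.0]]
```

View pics/w8.png

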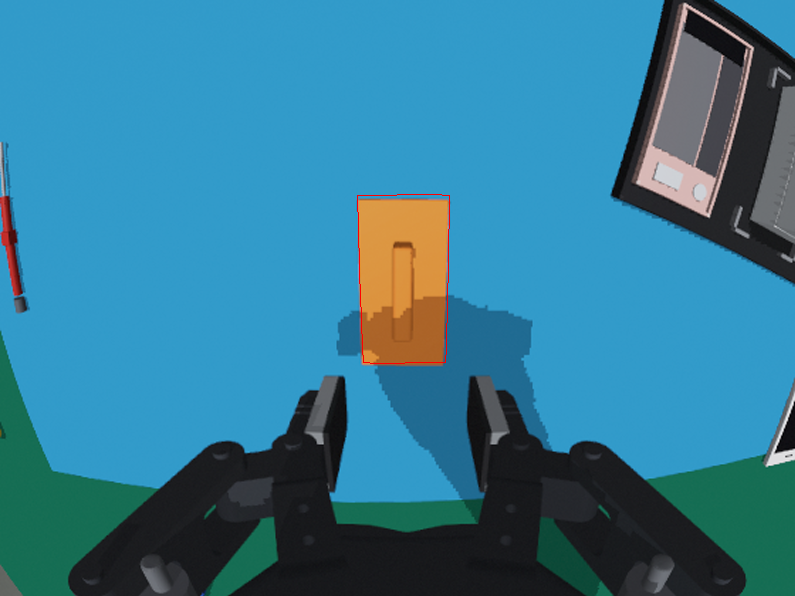

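The plate sits about 3.5 px lower than predicted (199–365 against 195–362), so the lid is at about (0.4585, 0.0802).

{"method": "move_arm", "body": {"commands": "0.5 -0.25 -0.15 0 0 0 0;0.5 0 0 2.5 0 0 0;0.5 0 0 3 0 0 0;0.5 0 0 3 0 0 0;0.5 0 0 2.3 0 0 0;0.5 0 0 1.4 0 0 0;0.5 0 0 0.7 0 0 0;0.5 0 0 0.5 0 0 0;0.5 0 0 0 0 0 0;0.5 0 0 0 0 0 0"}}

```text
t: 28.1
eef_pos: [0.4582, 0.0806, 0.0174]
tool_rot: [-0.0, 1.0, -0.014, 0.001]
contact_force: [-0.4, 0.1, 0.5]
gripper_width: 0.501
```

```bash
python3 go.py .4585 .0802 .0125 -1.6
```

```text
t 28.1 pos [0.4582 0.0806 0.0174] yaw -1.65 q7 -2.22 F [-0.4  0.1  0.5] g 0.501
turn first deg [-0.01 -0.06 -0.05]  then shift cm [0.03 0.04 0.49]
```

{"method": "move_arm", "body": {"commands": "0.5 0 0 0.2 0 0 0;0.5 0 0 0.2 0 0 0;0 0 0 0 0 0 0;0 0 0 0 0 0 0;0 0 0 0 0 0 0;0 0 0 0 0 0 0;0 0 0 0 0 0 0;0 0 0 0 0 0 0;0 0 0 0 0 0 0;0 0 0 0 0 0 0", "force": 40}}

```text
t: 28.93
eef_pos: [0.4579, 0.0806, 0.0132]
tool_rot: [0.0, 1.0, -0.014, 0.0]
contact_force: [-1.3, 0.3, 6.2]
gripper_width: 0.131
```

```bash
python3 go.py .5532 -.2264 .19 -17
```

```text
t 28.93 pos [0.4579 0.0806 0.0132] yaw -1.63 q7 -2.23 F [-1.3  0.3  6.2] g 0.131
turn first deg [-1.000e-02 -4.000e-02  1.537e+01]  then shift cm [ 18.09  26.58 -17.68]
```

{"method": "move_arm", "body": {"commands": "0 0 0 -0.5 0 0 0;0 0 0 -1.5 0 0 0;0 0 0 -3 0 0 0;0 0 0 -3.5 0 0 0;0 0 0 -3.5 0 0 0;0 0 0 -3 0 0 0;0 0 0 -1.8 0 0 0;0 0 0 -0.7 0 0 0;0 0 0 0 0 0 5.1;0 0 0 0 0 0 5.1;0 0 0 0 0 0 5.2;0 0.7 1 0 0 0 0"}}

```text
t: 29.93
eef_pos: [0.4601, 0.0707, 0.1869]
tool_rot: [-0.0, 0.989, -0.149, -0.001]
contact_force: [0.5, 0.8, -0.4]
gripper_width: 0.127
```

{"method": "move_arm", "body": {"commands": "0 1.4 2 0 0 0 0;0 1.8 2.7 0 0 0 0;0 1.8 2.7 0 0 0 0;0 1.8 2.7 0 0 0 0;0 1.8 2.7 0 0 0 0;0 1.8 2.7 0 0 0 0;0 1.8 2.7 0 0 0 0;0 1.8 2.7 0 0 0 0;0 1.4 2 0 0 0 0;0 0.9 1.3 0 0 0 0;0 0 0 0 0 0 0;0 0 0 0 0 0 0"}}

```text
t: 30.93
eef_pos: [0.5458, -0.2098, 0.1867]
tool_rot: [-0.0, 0.989, -0.148, -0.001]
contact_force: [0.2, -0.1, -0.8]
gripper_width: 0.127
```

```bash
python3 go.py .5526 -.2262 .1032 -17
```

```text
t 30.93 pos [ 0.5458 -0.2098  0.1867] yaw -17.07 q7 -1.71 F [ 0.2 -0.1 -0.8] g 0.127
turn first deg [-0.03  0.12 -0.07]  then shift cm [1.13 1.37 8.35]
```

{"method": "move_arm", "body": {"commands": "0 0.6 0.7 0 0 0 0;0 0.5 0.6 0.5 0 0 0;0 0 0 1.5 0 0 0;0 0 0 2 0 0 0;0 0 0 1.8 0 0 0;0 0 0 1 0 0 0;0 0 0 0.5 0 0 0;0 0 0 0 0 0 0;0 0 0 0 0 0 0"}}

```text
t: 31.68
eef_pos: [0.5535, -0.2257, 0.1153]
tool_rot: [0.0, 0.989, -0.148, 0.0]
contact_force: [0.1, -0.6, -0.2]
gripper_width: 0.128
```

```bash
python3 go.py .5526 -.2262 .1032 -17
```

```text
t 31.68 pos [ 0.5535 -0.2257  0.1153] yaw -17.0 q7 -1.71 F [ 0.1 -0.6 -0.2] g 0.128
turn first deg [-0.   -0.03 -0.  ]  then shift cm [-0.08  0.08  1.21]
```

{"method": "move_arm", "body": {"commands": "0 -0.1 0.05 0.2 0 0 0;0 0 0 0.2 0 0 0;0 0 0 0.2 0 0 0;0 0 0 0.2 0 0 0;0 0 0 0.2 0 0 0;0 0 0 0.15 0 0 0;0 0 0 0 0 0 0;0 0 0 0 0 0 0"}}

```text
t: 32.35
eef_pos: [0.552, -0.226, 0.1032]
tool_rot: [-0.0, 0.989, -0.148, 0.0]
contact_force: [0.6, 0.4, 0.1]
gripper_width: 0.131
```

```bash
python3 go.py .5526 -.2262 .1032 -17
```

```text
t 32.35 pos [ 0.552  -0.226   0.1032] yaw -17.03 q7 -1.71 F [0.6 0.4 0.1] g 0.131
turn first deg [-0.   -0.   -0.03]  then shift cm [0.06 0.   0.  ]
```

Weight gone, at the computed seat height. Release and retreat.

{"method": "move_arm", "body": {"commands": "0 0 0 0.05 0 0 0;0.5 0 0 0 0 0 0;0.5 0 0 0 0 0 0;0.5 0 0 0 0 0 0;0.5 0 0 0 0 0 0;0.5 0 0 0 0 0 0;0.5 0 0 -0.5 0 0 0;0.5 0 0 -1.5 0 0 0;0.5 0 0 -3 0 0 0;0.5 0 0 -3 0 0 0;1 0 0 -2 0 0 0;1 0 0 0 0 0 0"}}

```text
t: 33.35
eef_pos: [0.5548, -0.2268, 0.2083]
tool_rot: [0.001, 0.989, -0.148, 0.004]
contact_force: [0.4, -0.4, 0.7]
gripper_width: 0.77
```

```bash
python3 go.py .5526 -.2262 .1032 -17;python3 wr.py w9.png .5532 -.2264 -17 .100 .112 .056
python3 - <<'E'
from h import *
from station import bot
c=bot.read_camera('top');a=cv2.imread('pics/top0.png');d=np.abs(a.astype(int)-c['img'][:,:,::-1]).max(2)
for n,(u,v) in {'sd':(131,206),'jar':(280,106),'phone':(435,281)}.items(): print(n,'changed px',(d[v-32:v+32,u-18:u+18]>60).sum())
F=2.2;im=cv2.resize(bot.read_camera('scene')['img'][:,:,::-1],(800,600));cv2.imwrite('pics/s2.png',cv2.resize(im[200:380,180:420],None,fx=3,fy=3,interpolation=cv2.INTER_CUBIC))
E
```

```text
t 33.35 pos [ 0.5548 -0.2268  0.2083] yaw -17.04 q7 -1.68 F [ 0.4 -0.4  0.7] g 0.77
turn first deg [ 0.01 -0.5  -0.04]  then shift cm [-2.300e-01  1.000e-02  1.051e+01]
[[362.0, 390.0], [356.0, 206.0], [459.0, 206.0], [453.0, 390.0]]
sd changed px 0
jar changed px 34
phone changed px 166
```

View pics/w9.png

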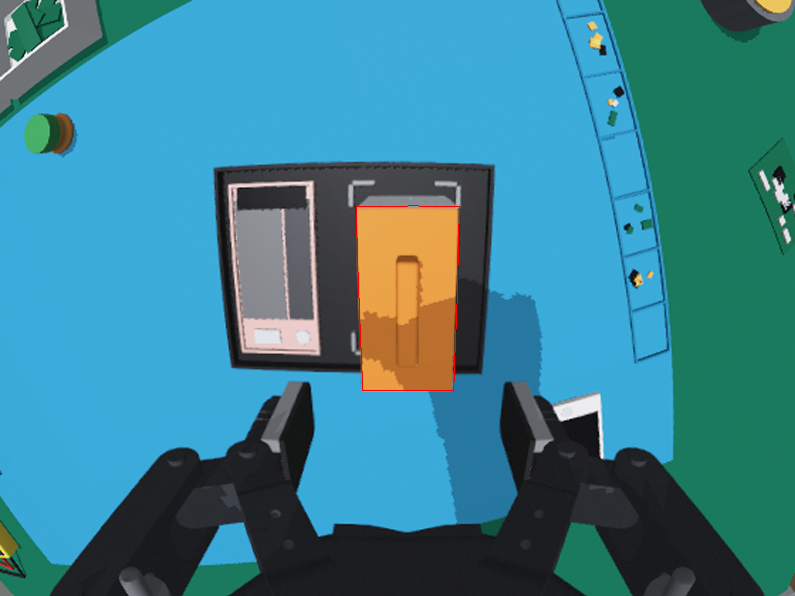

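View pics/s2.png

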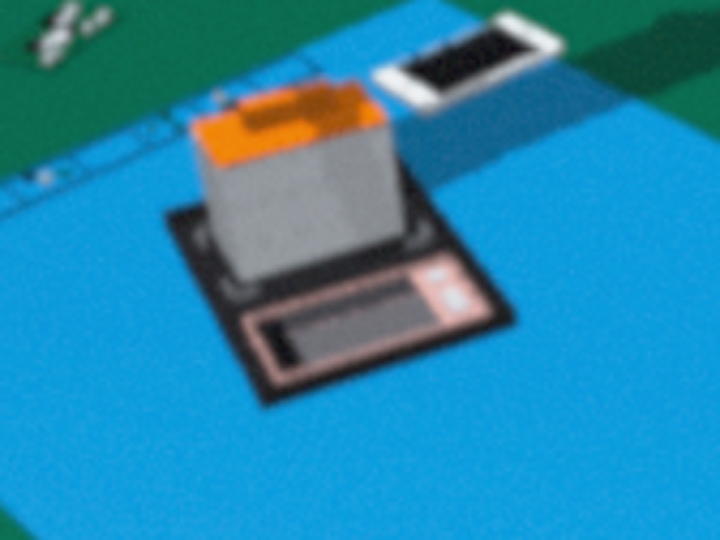

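The lid plate lies exactly on its outline for the seated height, and the scene view shows a straight, level stack with no gaps. The robot is clear, so I'm handing in.

```bash
python3 -c "
from station import bot
print(bot.hand_in())"
```

```text
the job is handed in; nothing more can be done
None
```

The stack is in the empty place beside the opened phone: screws tray, battery tray, board tray, then the orange lid. I handed the job in at about 33.5 s, well inside the 112 s limit; hand-in gave no verdict.

**Nesting:** After each placing, the rim or lid plate in the wrist view lay within about 1 px (under 1 mm) of where it should be at that height. The battery tray and lid settled with the contact force near zero, and the board tray with about 3 N. The last scene picture shows the stack straight and level with no gaps, and the gripper is about 10 cm above it.

**Bystanders:** I made no contact with any of them.
- **Screwdriver:** the top picture showed no change from the start.
- **Flux jar and other phone:** the same check did flag some changed pixels, 34 at the jar and 166 at the phone. I put these down to the arm and its shadow, which the last pictures show falling across the mat towards the phone. I did not measure either position again.

**Position errors found:** The first estimates from the top camera were 2–4 mm off for the battery tray and the lid. I corrected both from the wrist camera before gripping.

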